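# Square up a granite tile in the corner of the gluing board

## Robot

A 7-joint arm with a two-finger parallel gripper is mounted at the origin on the work surface. World frame = base frame: x ahead of the robot, y to its left, z up, the work surface at z = 0. Lengths are in m, angles in rad, forces in N, time in s.
With the tool pointing down it reaches from about 0.425 to 0.925 m from the base axis. Payload 6.8 kg.
Tool frame: the origin (TCP) lies midway between the tips of the shut fingers; the grasp point (between the pads) lies 19 mm behind it; z points along the fingers, y is the line along which they close (so a half turn about z gives the same grasp; the last joint's range is limited). The gripper opens to 85 mm and grips with 20 to 120 N. Pads are 22 mm wide; open, the fingers measure 114 mm over their backs; the gripper's body (76 mm by 85 mm) begins 54 mm behind the grasp point. The pads swing forward as they close: fully open they stand 13 mm farther back than shut.
Start: joints at [1.101, 0.477, 0.022, 1.555, -0.011, 1.109, -0.083], TCP at [0.239, -0.631, 0.231] pointing down, gripper open.
Joint ranges: [-2.96, 2.96], [-0.34, 2.1], [-1.41, 1.46], [0.24, 2.44], [-1.37, 4.51], [0.17, 1.92], [-2.96, 2.96]. Speed limits (rad/s): [2.39, 2.39, 3.14, 3.14, 3.14, 3.14, 3.14].

## Interface

Orientations are given as a rotation vector (axis times angle).
In Python, from bench import r gives the robot as it stands. The module is installed in compiled form; this text tells all that it offers.
- The arm moves only by the tool apply_moves, never from a script. Its argument "rows" is a list of rows, each a list of 6 numbers: the shift along the tool's x, y, z scaled (see below), then the turn, a rotation vector about the tool's x, y, z scaled (see below). A call has 1 to 5 rows; each row is the pose to reach, as a shift and turn from the pose commanded when the call began, along the tool's axes at that moment; what a row does not reach only later rows make up. The controller multiplies each number of a shift by 0.25 m and each number of a turn by 90 degrees. A row lasts 1/8 s, in which the tool goes at most 62.5 mm and 10.7 degrees, less where a joint would pass 70% of its speed; a pose out of reach is approached as far as the arm can. A call with a number of a shift or a turn outside -1 to 1 is refused whole. A call with a gripper value outside its range is refused whole. "claw" is the opening, from 0 (shut) to 1 (fully open), set as the call begins (left out, the last holds). The fingers move at their own pace and stop on an object; "newtons" is the grip in N (left out, the last holds). Time passes only in rows, so rows that repeat a pose let the fingers close. It gives the time, the measured TCP pose, the force, the opening and the grip force at its end, in the units of the state.
- r.get_obs(): the state, without advancing time (a new reading comes with each control period).
- r.grab_frame(name): name is "side" or "top" or "wrist"; returns a dict with "pixels" (400x640x3 uint8, red, green, blue), "intrinsics" (3x3 intrinsics, pixels), "eye" and "attitude" of the camera in the world. Camera axes: x right, y up, looking along -z (the intrinsics and any distortion apply to the point x, -y, -z); pixel columns grow to the right and rows downward; lengths in m; the calibration is good to about 2 mm. A picture is of the moment at which its call begins. There is no depth.
- r.hand_in(): hands the job in; it is judged then, once.
Trained networks look in a picture, given as the dict that the camera call returned (one of the last four; its "shot" number tells which), for a name from the list of things; names that differ only in an ending like _2 or _b are one class to them, and where a whole thing is asked for, a point or a joint stands for the part that bears it (a point fixed in the world has none). Each returns a list of dicts, best first, with "conf" (0 to 1); they miss things now and then, are a little off and sometimes report something else, mostly with a low value. They report only what shows in the picture. A call takes as long as a camera call.
- r.search_frame(picture, thing): "rect" ([left, top, width, height] in pixels, round what is visible of it).
- r.outline_of(picture, thing): "pixels" (400x640 bool, what is visible of it) and "rect" ([left, top, width, height] in pixels, round what is visible of it).
- r.landmark_of(picture, thing): "point" ([column, row] in pixels: a listed point, or the origin of a listed thing).
The state is a dict: "clock": time; "joints": joint angles; "qvel": joint speeds; "tau": joint torques, N m; "tcp_pos": TCP position; "orientation": TCP orientation; "contact_force": force on the tool from outside, world axes, zero at the start; "moment": the same for the moment, N m; "grip_width": finger opening in m; "gripper_force": force on a finger pad.
Only numpy, scipy, OpenCV 4.12 (cv2) and the standard library are available. Lean on these libraries where they do the work, as an engineer would, in place of code of your own. Each camera call takes 0.05 s, during which the arm holds its last target. There are 200 camera calls.

## Task

Pick up the wooden pushing block by its handle and use it to nudge the granite tile, first until its long edge lies flush against the far fence of the squaring board and then along that fence into the corner until it also touches the side fence, pressing it home on each fence with a firm but gentle push (about 15 newtons, never more than 30). Touch the stone only with the wooden block, then stand the block upright on the bench, off the board, and let go. Leave the tub, the hammer and the cup where they are.

Things in the scene. Friction and masses are not known exactly. Their poses are not given: they have to be found in the camera images.
- corner (a point): Inner corner where the two steel fences of the squaring board meet, on the board's top face (18 mm above the bench). Its x axis points level and square into the far fence, its y axis square into the side fence, z up: the free board top lies at negative x and y of it. Board, fences and corner are fixed to the bench, together turned up to 0.3 rad either way.
- board: Plywood squaring board, 320 mm (x) by 340 mm (y), 18 mm thick; origin at the centre of its underside. Axes as the corner's; the corner lies 110 mm in x, 130 mm in y and 18 mm in z from this origin.
- far_fence: Dark steel bar on the board, 18 mm thick, 22 mm high above the board, running along the board's y, reaching 282 mm from the corner to its -y; its inner face looks to the board's -x. Its origin is the board's.
- side_fence: Dark steel bar on the board, 18 mm thick, 22 mm high above the board, running along the board's x, reaching 210 mm from the corner to its -x; its inner face looks to the board's -y. Its origin is the board's.
- tile_centre (a point): Centre of the loose flat granite tile lying on the board: 100 mm (its x) by 140 mm (its y), 15 mm thick, 0.4 to 0.65 kg. It starts well short of both fences, turned up to 0.3 rad against the board; sliding it takes some 2 to 8 N. Its +x long edge belongs on the far fence, its +y short edge on the side fence.
- pusher_centre (a point): Handle axis of the loose wooden pushing block standing on the bench on the robot's right (-y); point 50 mm above its underside, 0.22 kg. Head, the lower 35 mm: 50 mm (x) by 90 mm (y), flat wide faces at +x and -x for pushing. Handle, 35 to 100 mm up: 28 mm (x) by 38 mm (y), screwed down in a slot up to 10 mm off the head's middle along x, so each face is 15 to 35 mm from this axis. z up.
- tile_corner (a point): The corner of the tile at its +x, +y, on its underside (50 mm in x, 70 mm in y, -7.5 mm in z from the tile's centre). It belongs in the corner of the fences. Axes as the tile's.
- tub: Closed round black tub with a white cap, 68 mm wide, 70 mm high, on the bench on the robot's right (-y); origin at its underside. Not to be disturbed. It and the pushing block may have changed places.
- mallet: Hammer with a wooden handle, 260 mm long, lying on the bench on the robot's left (+y); not to be disturbed.
- cup: Open white cup, 80 mm wide, 110 mm high, on the bench on the robot's left (+y); origin at its underside. Not to be disturbed.

How it is judged:
By the outcome, as a careful person would: the job done as asked, in the order asked, and still so for the second after the job is handed in, with the robot touching nothing.
It also fails if it takes over 72 s, if anything falls off the work surface, if the arm or the gripper's body presses on something with over 40 N, if the wrist force passes 120 N, or if a joint passes its speed limit or range.

## Working session

There is one attempt and no reset: what is moved stays moved. The work goes in short steps, Python scripts to look and compute and a tool call to move; the robot and the scene stay as the last step left them, time stands still between calls to the robot, and variables do not carry over. Pictures are saved under pics/ and viewed, at most 10 in all, crops included, and the job is handed in when it is done.

Besides the shell and the picture viewer there is one more tool, called after "Call:" by a JSON object that holds its "api" and its "payload". apply_moves: Moves the arm, as the interface text tells. Its arguments: {"type":"object","properties":{"rows":{"type":"array","items":{"type":"array","items":{"type":"number"}}},"claw":{"type":"number"},"newtons":{"type":"number"}},"required":["rows"]}

```bash
mkdir -p pics; cat > h.py <<'E'
import numpy as np, cv2
from scipy.spatial.transform import Rotation as R
from bench import r
def att(f):
    a=np.array(f["attitude"],float)
    return a if a.shape==(3,3) else R.from_rotvec(a).as_matrix() if a.size==3 else None
def ray(f,p):
    K=np.array(f["intrinsics"]); u=np.linalg.inv(K)@[p[0],p[1],1]
    return np.array(f["eye"]),att(f)@np.array([u[0],-u[1],-u[2]])
def onz(f,p,z):
    e,d=ray(f,p); return e+d*(z-e[2])/d[2]
def proj(f,P):
    c=att(f).T@(np.array(P)-f["eye"]); q=np.array(f["intrinsics"])@[c[0],-c[1],-c[2]]; return q[:2]/q[2]
def tri(fs,ps):
    A=np.zeros((3,3));b=np.zeros(3)
    for f,p in zip(fs,ps):
        e,d=ray(f,p);d=d/np.linalg.norm(d);M=np.eye(3)-np.outer(d,d);A+=M;b+=M@e
    return np.linalg.solve(A,b)
def save(f,n): cv2.imwrite("pics/"+n,f["pixels"][:,:,::-1])
E
python3 - <<'E'
from h import *
o=r.get_obs(); print({k:np.round(v,3) for k,v in o.items()})
F={}
for n in("top","side","wrist"):
    f=r.grab_frame(n);F[n]=f;save(f,n+"0.png");print(n,f.keys(),np.round(f["eye"],3),np.round(f["attitude"],3),np.round(f["intrinsics"],1).tolist())
zs=dict(corner=.018,tile_centre=.0255,tile_corner=.018,pusher_centre=.05,tub=0,cup=0,mallet=0,board=0)
for t,z in zs.items():
    ps=[];fs=[]
    for n,f in F.items():
        l=r.landmark_of(f,t)
        if l: print(t,n,np.round(l[0]["point"],1),round(l[0]["conf"],2),np.round(onz(f,l[0]["point"],z),3)); ps.append(l[0]["point"]);fs.append(f)
    if len(ps)>1: print("  tri",np.round(tri(fs,ps),3))
E
```

```text
{'clock': np.float64(0.0), 'joints': array([ 1.101,  0.478,  0.022,  1.556, -0.011,  1.109, -0.083]), 'qvel': array([ 0.   , -0.002,  0.001, -0.001,  0.001, -0.   ,  0.   ]), 'tau': array([-1.0000e-03, -5.9644e+01,  1.6080e+00, -2.8120e+01,  1.3000e-02,
        9.0000e-03, -0.0000e+00]), 'tcp_pos': array([ 0.239, -0.631,  0.23 ]), 'orientation': array([-3.089e+00, -5.650e-01,  1.000e-03]), 'contact_force': array([ 0.021, -0.197,  0.534]), 'moment': array([ 0.066, -0.006, -0.005]), 'gripper_force': np.float64(0.0), 'grip_width': np.float64(0.085)}
top dict_keys(['pixels', 'intrinsics', 'eye', 'attitude', 'shot']) [0.399 0.067 1.226] [ 0.085 -0.08  -1.567] [[461.6, 0.0, 313.9], [0.0, 461.6, 208.8], [0.0, 0.0, 1.0]]
side dict_keys(['pixels', 'intrinsics', 'eye', 'attitude', 'shot']) [0.04  0.574 0.809] [ 0.352 -0.883 -2.24 ] [[427.2, 0.0, 319.5], [0.0, 427.2, 201.7], [0.0, 0.0, 1.0]]
wrist dict_keys(['pixels', 'intrinsics', 'eye', 'attitude', 'shot']) [ 0.303 -0.606  0.374] [-0.24   0.168 -1.201] [[323.9, 0.0, 317.2], [0.0, 323.9, 196.1], [0.0, 0.0, 1.0]]
corner top [296. 141.] 0.72 [0.
[... 338 characters left out ...]
58 0.018]
  tri [0.679 0.05  0.01 ]
pusher_centre top [478.7 237.2] 0.95 [ 0.452 -0.349  0.05 ]
pusher_centre side [441.2 139.8] 0.92 [ 0.447 -0.347  0.05 ]
  tri [ 0.45  -0.352  0.046]
tub top [446.6 176.6] 0.55 [ 0.616 -0.286  0.   ]
tub side [377.5 132. ] 0.85 [ 0.635 -0.306  0.   ]
  tri [ 0.613 -0.277  0.027]
cup top [166.2 178. ] 0.59 [0.611 0.468 0.   ]
cup side [160.8 301. ] 0.94 [0.605 0.47  0.   ]
  tri [ 0.612  0.47  -0.008]
mallet top [166.5 260.5] 0.78 [0.39  0.459 0.   ]
mallet side [229.1 367.1] 0.91 [0.388 0.458 0.   ]
  tri [ 0.389  0.459 -0.001]
board top [341.2 184.7] 0.97 [ 0.594 -0.003  0.   ]
board side [320.9 192.9] 0.88 [0.581 0.002 0.   ]
  tri [ 0.593 -0.006 -0.015]
```

```bash
python3 - <<'E'
import cv2
a=cv2.imread("pics/top0.png")[90:290,220:540];b=cv2.imread("pics/side0.png")[70:290,180:500]
cv2.imwrite("pics/a.png",cv2.resize(a,(800,500),interpolation=2));cv2.imwrite("pics/b.png",cv2.resize(b,(800,550),interpolation=2))
E
```

```text
(no output)
```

View pics/a.png

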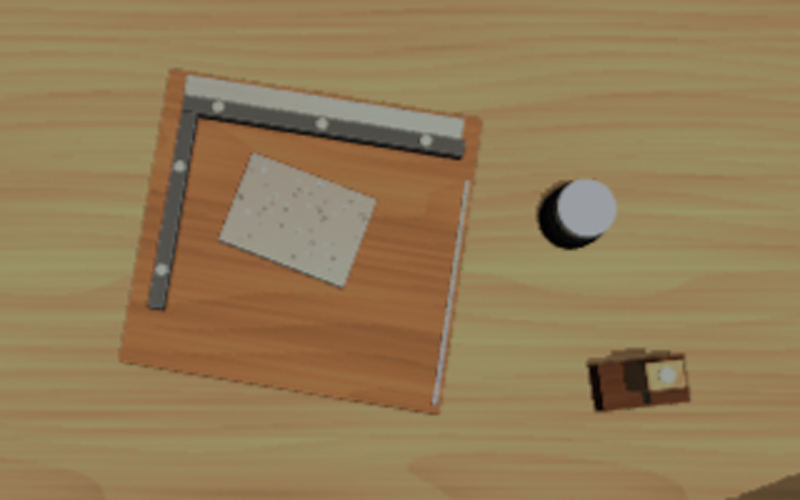

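View pics/b.png

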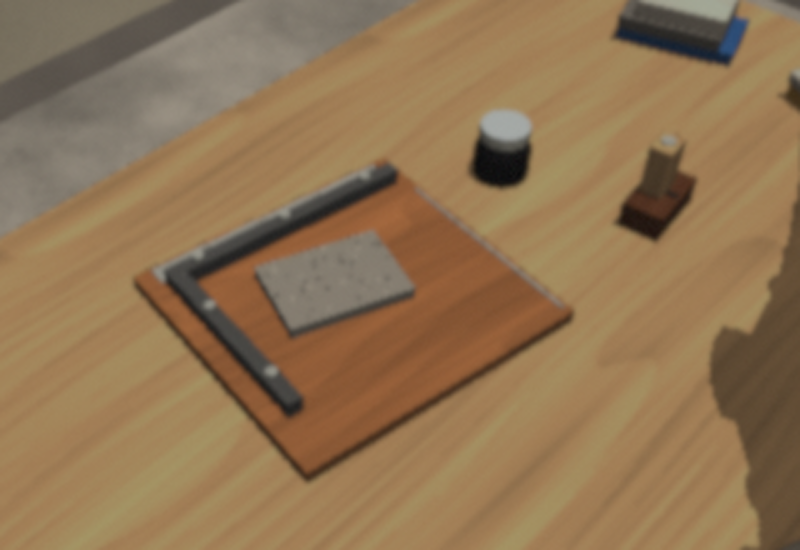

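The top view shows the board with its inner corner at about crop (198,117), the tile at (298,220) and the tub at (580,212). The pushing block stands at (640,380), with its wide faces toward and away from the robot. Next I turn the edges into poses.

```bash
python3 - <<'E'
from h import *
f=r.grab_frame("top")
c=lambda p,z: onz(f,(p[0]/2.5+220-.3,p[1]/2.5+90-.3),z)
C=c((198,117),.018);A=c((463,158),.018);S=c((165,308),.018)
print("corner",C,"far yaw",np.arctan2(*(C-A)[:2])*-1,"len",np.linalg.norm(C-A),"side yaw",np.arctan2(*(C-S)[1::-1]),np.linalg.norm(C-S))
T=[c(p,.033) for p in((255,153),(376,199),(344,287),(219,241))]
print("tile",np.mean(T,0),np.round(T,3),[np.linalg.norm(T[i]-T[i-1]) for i in range(4)],"yaw",-np.arctan2(*(T[0]-T[1])[:2]))
for t in("tile_centre","pusher_centre"):
    l=r.outline_of(f,t)
    m=l[0]["pixels"].astype(np.uint8); cs,_=cv2.findContours(m,0,2); k=max(cs,key=cv2.contourArea)[:,0]
    rect=cv2.minAreaRect(k.astype(np.float32)); P=[onz(f,p,.033)[:2] for p in cv2.boxPoints(rect)]
    print(t,np.round(P,3).tolist(),np.round(np.mean(P,0),3))
# pusher head top corners (z=.035)
H=[c(p,.035) for p in((590,361),(598,410),(690,400))];print("head",np.round(H,3),"yaw",-np.arctan2(*(H[1]-H[2])[:2]))
print("handle top centre",c((667,375),.1))
E
```

```text
corner [0.72102012 0.11066108 0.018     ] far yaw -0.1548563684793937 len 0.2860402702454786 side yaw -0.1614944726814707 0.2081180756529644
tile [0.60725556 0.00433674 0.033     ] [[ 0.678  0.05   0.033]
 [ 0.629 -0.077  0.033]
 [ 0.537 -0.043  0.033]
 [ 0.585  0.087  0.033]] [np.float64(0.10099157462703949), np.float64(0.1359807530743298), np.float64(0.09903632228984048), np.float64(0.13879371546080133)] yaw -0.3677602694241235
tile_centre [[0.585, 0.088], [0.679, 0.055], [0.629, -0.076], [0.537, -0.042]] [0.608 0.006]Traceback (most recent call last):
  File "<stdin>", line 10, in <module>
IndexError: list index out of range
```

```bash
python3 - <<'E'
from h import *
f=r.grab_frame("top")
c=lambda p,z: onz(f,(p[0]/2.5+220-.3,p[1]/2.5+90-.3),z)
H=[c(p,.035) for p in((590,361),(598,410),(690,400),(686,353))];print("head",np.round(H,3),"yaw",-np.arctan2(*(H[1]-H[2])[:2]))
print("handle top centre",c((667,375),.1))
o=r.get_obs();M=R.from_rotvec(o["orientation"]).as_matrix();print(M.round(3),o["tcp_pos"])
E
```

```text
head [[ 0.46  -0.296  0.035]
 [ 0.41  -0.302  0.035]
 [ 0.42  -0.397  0.035]
 [ 0.469 -0.395  0.035]] yaw 0.11008539193279634
handle top centre [ 0.4433785 -0.3502576  0.1      ]
[[ 0.935  0.354  0.   ]
 [ 0.354 -0.935 -0.   ]
 [ 0.     0.    -1.   ]] [ 0.23894548 -0.63131681  0.23131726]
```

Call:
{"api": "apply_moves", "payload": {"rows": [[0.24,-0.15,0,0,0,-0.118],[0.47,-0.3,0,0,0,-0.236],[0.7,-0.45,0,0,0,-0.354],[0.94,-0.6,0,0,0,-0.472],[1.0,-0.75,0,0,0,-0.59]], "claw": 1}}

```text
clock: 2.17
tcp_pos: [0.4077, -0.3689, 0.2316]
orientation: [2.504, 1.895, 0.002]
contact_force: [1.4, 0.4, 0.1]
grip_width: 0.0851
gripper_force: 0.0
```

```bash
cat >> h.py <<'E'
def plan(p,yaw):
    "units for going to TCP p, tool y along world yaw, pointing down, from the measured pose"
    o=r.get_obs();M=R.from_rotvec(o["orientation"]).as_matrix()
    y=np.array([np.cos(yaw),np.sin(yaw),0]);z=np.array([0,0,-1.]);T=np.c_[np.cross(y,z),y,z]
    print("now",np.round(o["tcp_pos"],4),"yaw",np.round(np.arctan2(M[1,1],M[0,1]),4),"F",np.round(o["contact_force"],1),"clock",o["clock"],"grip",o["grip_width"],o["gripper_force"])
    print("shift",np.round(M.T@(np.array(p)-o["tcp_pos"])/.25,3),"turn",np.round(R.from_matrix(M.T@T).as_rotvec()/(np.pi/2),3))
E
python3 - <<'E'
from h import *
plan((.447,-.35,.2),.10)
E
```

```text
now [ 0.4077 -0.3689  0.2316] yaw -0.2748 F [1.4 0.4 0.1] clock 2.175 grip 0.08508739959104948 0.0
shift [0.116 0.131 0.127] turn [ 0.001  0.    -0.239]
```

Call:
{"api": "apply_moves", "payload": {"rows": [[0.06,0.065,0.06,0,0,-0.12],[0.116,0.131,0.127,0,0,-0.239],[0.116,0.131,0.127,0,0,-0.239],[0.116,0.131,0.127,0,0,-0.239]]}}

```text
clock: 2.68
tcp_pos: [0.4443, -0.3529, 0.1999]
orientation: [2.12, 2.318, -0.001]
contact_force: [-0.4, -0.5, -0.2]
grip_width: 0.0855
gripper_force: 0.0
```

```bash
python3 - <<'E'
from h import *
plan((.447,-.35,.2),.10)
f=r.grab_frame("wrist");save(f,"w1.png")
print(r.landmark_of(f,"pusher_centre"),f["eye"])
l=r.landmark_of(f,"pusher_centre")
if l: print(onz(f,l[0]["point"],.05))
E
```

```text
now [ 0.4443 -0.3529  0.1999] yaw 0.0889 F [-0.4 -0.5 -0.2] clock 2.675 grip 0.08550003663915878 0.0
shift [ 0.01   0.012 -0.   ] turn [-0.     0.    -0.007]
[] [ 0.4386601  -0.28407543  0.34305968]
```

View pics/w1.png

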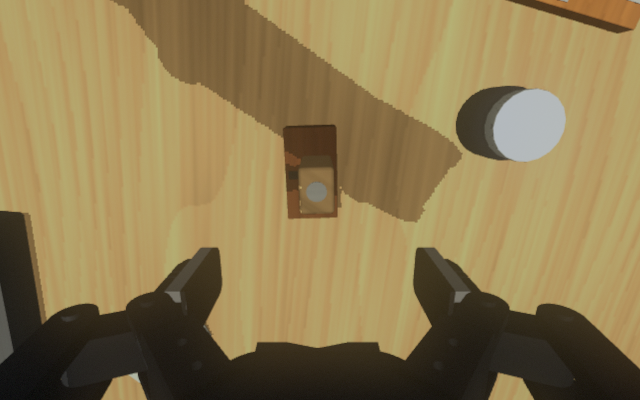

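The wrist view shows the head with corners near (285,127), (336,125), (338,216) and (290,218). The handle top is centred near (316,191), and there is free space for both fingers.

```bash
python3 - <<'E'
from h import *
f=r.grab_frame("wrist")
H=[onz(f,p,.035) for p in((285,127),(336,125),(338,216),(290,218))]
print(np.round(H,4),np.mean(H,0)); 
for a,b in((0,3),(1,2)): d=H[a]-H[b];print(np.linalg.norm(d),"yaw",-np.arctan2(d[0],d[1]))
T=[onz(f,p,.1) for p in((300,168),(333,167),(334,213),(300,214))];print(np.round(T,4),np.mean(T,0)); 
for a,b in((0,3),(1,2)): d=T[a]-T[b];print(np.linalg.norm(d),"yaw",-np.arctan2(d[0],d[1]))
print(onz(f,(316,191),.1))
E
```

```text
[[ 0.4101 -0.3068  0.035 ]
 [ 0.4573 -0.3008  0.035 ]
 [ 0.4688 -0.3897  0.035 ]
 [ 0.4208 -0.3962  0.035 ]] [ 0.43925145 -0.3483741   0.035     ]
0.08997729276924278 yaw 0.11866759299189285
0.08968279799398304 yaw 0.12782818727959588
[[ 0.4294 -0.3316  0.1   ]
 [ 0.4544 -0.3286  0.1   ]
 [ 0.459  -0.3653  0.1   ]
 [ 0.4322 -0.3685  0.1   ]] [ 0.44374708 -0.34848858  0.1       ]
0.03700179264263975 yaw 0.07518983439413418
0.036951330406323264 yaw 0.12430712125035777
[ 0.44317201 -0.34857347  0.1       ]
```

```bash
python3 - <<'E'
from h import *
plan((.444,-.3487,.048),.12)
E
```

```text
now [ 0.4445 -0.3529  0.2002] yaw 0.0905 F [-0.5  0.3  0.2] clock 2.875 grip 0.08534078031023833 0.0
shift [ 0.018 -0.001  0.609] turn [ 0.     0.001 -0.019]
```

Call:
{"api": "apply_moves", "payload": {"rows": [[0.018,0,0.1,0,0,-0.019],[0.018,0,0.27,0,0,-0.019],[0.018,0,0.44,0,0,-0.019],[0.018,0,0.609,0,0,-0.019],[0.018,0,0.609,0,0,-0.019]]}}

```text
clock: 3.5
tcp_pos: [0.4423, -0.3466, 0.045]
orientation: [-2.078, -2.348, 0.001]
contact_force: [-0.4, 0.6, 0.1]
grip_width: 0.0856
gripper_force: 0.0
```

Call:
{"api": "apply_moves", "payload": {"rows": [[0,0,0,0,0,0],[0,0,0,0,0,0],[0,0,0,0,0,0],[0,0,0,0,0,0],[0,0,0,0,0,0]], "claw": 0, "newtons": 90}}

```text
clock: 4.12
tcp_pos: [0.4451, -0.3481, 0.0486]
orientation: [2.08, 2.352, -0.0]
contact_force: [-1.6, 0.6, 7.0]
grip_width: 0.0272
gripper_force: 87.7
```

```bash
python3 - <<'E'
from h import *
plan((.444,-.3487,.048),.12)
E
```

```text
now [ 0.4451 -0.3481  0.0486] yaw 0.1228 F [-1.6  0.6  7. ] clock 4.125 grip 0.02720412455806452 87.66210436820984
shift [-0.002 -0.005  0.002] turn [0.001 0.001 0.002]
```

```bash
python3 - <<'E'
from h import *
plan((.463,-.2,.12),-.02)
E
```

```text
now [ 0.4451 -0.3481  0.0486] yaw 0.1228 F [-1.6  0.6  7. ] clock 4.125 grip 0.02720412455806452 87.66210436820984
shift [ 0.579  0.144 -0.286] turn [0.001 0.001 0.091]
```

Call:
{"api": "apply_moves", "payload": {"rows": [[0,0,-0.15,0,0,0],[0.05,0,-0.286,0,0,0.02],[0.23,0.05,-0.286,0,0,0.05],[0.41,0.1,-0.286,0,0,0.091],[0.579,0.144,-0.286,0,0,0.091]]}}

```text
clock: 4.75
tcp_pos: [0.4625, -0.1979, 0.1191]
orientation: [2.244, 2.198, 0.0]
contact_force: [0.4, -0.1, -2.9]
grip_width: 0.0272
gripper_force: 89.0
```

```bash
python3 - <<'E'
from h import *
plan((.508,.018,.12),-.157)
E
```

```text
now [ 0.4625 -0.1979  0.1191] yaw -0.0205 F [ 0.4 -0.1 -2.9] clock 4.75 grip 0.02715494567681116 89.00776147842407
shift [ 0.867  0.164 -0.004] turn [0.    0.    0.087]
```

Call:
{"api": "apply_moves", "payload": {"rows": [[0.2,0.04,0,0,0,0.03],[0.42,0.08,0,0,0,0.06],[0.64,0.12,0,0,0,0.087],[0.867,0.164,0,0,0,0.087],[0.867,0.164,0,0,0,0.087]]}}

```text
clock: 5.38
tcp_pos: [0.5086, 0.0226, 0.1194]
orientation: [-2.378, -2.051, -0.005]
contact_force: [0.0, -0.4, -2.5]
grip_width: 0.0269
gripper_force: 89.0
```

```bash
python3 - <<'E'
from h import *
plan((.508,.018,.071),-.157)
f=r.grab_frame("wrist");save(f,"w2.png")
for t in("corner","tile_corner","tile_centre"):
    l=r.landmark_of(f,t)
    if l: print(t,l[0]["point"],l[0]["conf"],onz(f,l[0]["point"],.0255 if t=="tile_centre" else .018))
E
```

```text
now [0.5086 0.0226 0.1194] yaw -0.1475 F [ 0.  -0.4 -2.5] clock 5.375 grip 0.026932289802640983 88.98425459861755
shift [-0.019  0.     0.193] turn [ 0.001 -0.002  0.006]
corner [601.1, 32.5] 0.65 [0.71917912 0.10993048 0.018     ]
tile_corner [540.1, 123.6] 0.57 [0.67982311 0.05388806 0.018     ]
tile_centre [449.0, 203.3] 0.61 [0.60803415 0.00472451 0.0255    ]
```

View pics/w2.png

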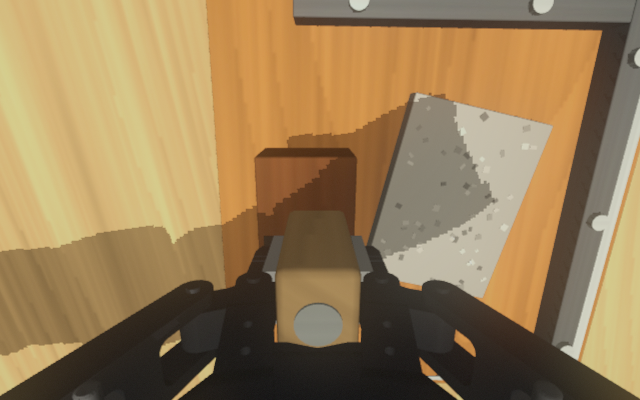

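The wrist view shows the block held upright, with its +x face at column 356. The tile lies to the right, between (413,95) and (551,125). The side fence runs along the top, and the far fence runs down the right with its corner near (600,30).

```bash
python3 - <<'E'
from h import *
f=r.grab_frame("wrist")
C,S,A=[onz(f,p,.018) for p in((600,30),(297,25),(535,330))]
d=C-S;print("corner",C,"side yaw",np.arctan2(d[1],d[0]),np.linalg.norm(d)); d=C-A;print("far yaw",-np.arctan2(d[0],d[1]))
tz=r.get_obs()["tcp_pos"][2]-.0486
q=[onz(f,p,tz+.035) for p in((257,158),(356,158),(356,240))];print("head",np.round(q,4),np.linalg.norm(q[1]-q[0]));d=q[1]-q[0];print("head x yaw",np.arctan2(d[1],d[0]))
o=r.get_obs()["tcp_pos"]; b=np.array([np.cos(-.157),np.sin(-.157),0]);print("face ahead of tcp",(q[1]-o)@b,(q[0]-o)@b)
T=[onz(f,p,.033) for p in((413,95),(551,125),(484,297))];print(np.round(T,4),np.linalg.norm(T[1]-T[0]),np.linalg.norm(T[1]-T[2]))
d=T[1]-T[0];print("tile yaw",np.arctan2(d[1],d[0]))
E
```

```text
corner [0.71638623 0.10115739 0.018     ] side yaw -0.1739795560195912 0.20661852517776308
far yaw -0.15991909324736192
head [[0.4855 0.0632 0.105 ]
 [0.5331 0.0556 0.105 ]
 [0.5276 0.0128 0.105 ]] 0.048169523725132946
head x yaw -0.15836102454042628
face ahead of tcp 0.018941145043394142 -0.029228334067426663
[[ 0.583   0.0792  0.033 ]
 [ 0.6754  0.0444  0.033 ]
 [ 0.6271 -0.0848  0.033 ]] 0.09876001539607263 0.13798052869810282
tile yaw -0.36021906578148927
```

Call:
{"api": "apply_moves", "payload": {"rows": [[-0.018,0,0.1,0,0,0.008],[-0.018,0,0.193,0,0,0.008],[-0.018,0,0.193,0,0,0.008],[-0.018,0,0.193,0,0,0.008]]}}

```text
clock: 6.12
tcp_pos: [0.5076, 0.0114, 0.0712]
orientation: [2.402, 2.024, 0.001]
contact_force: [0.1, -0.9, -2.0]
grip_width: 0.0269
gripper_force: 89.0
```

Call:
{"api": "apply_moves", "payload": {"rows": [[0,0.02,0,0,0,0],[0,0.045,0,0,0,0],[0,0.07,0,0,0,0],[0,0.095,0,0,0,0],[0,0.12,0,0,0,0]]}}

```text
clock: 6.75
tcp_pos: [0.5362, 0.0066, 0.0702]
orientation: [-2.401, -2.025, 0.003]
contact_force: [-2.5, -1.5, -3.0]
grip_width: 0.0274
gripper_force: 89.1
```

```bash
cat >> h.py <<'E'
PSI=-.16; C0=np.array([.719,.107,.018])
def inb():
    "TCP and force in board axes"
    o=r.get_obs();Q=R.from_rotvec([0,0,PSI]).as_matrix()
    M=R.from_rotvec(o["orientation"]).as_matrix()
    print("board pos",np.round(Q.T@(o["tcp_pos"]-C0),4),"yaw",round(np.arctan2(M[1,1],M[0,1]),4),"z-axis",M[:,2].round(3),"F",np.round(Q.T@o["contact_force"],1),"clock",o["clock"],"grip",o["gripper_force"])
E
python3 -c "
from h import *
inb()"
```

```text
board pos [-0.1644 -0.1283  0.0522] yaw -0.1694 z-axis [-0.002 -0.    -1.   ] F [-2.3 -1.9 -3. ] clock 6.75 grip 89.06835079193115
```

Call:
{"api": "apply_moves", "payload": {"rows": [[0,0.025,0,0,0,-0.003],[0,0.05,0,0,0,-0.006],[0,0.075,0,0,0,-0.006],[0,0.1,0,0,0,-0.006],[0,0.125,0,0,0,-0.006]]}}

```text
clock: 7.38
tcp_pos: [0.5679, 0.0019, 0.0705]
orientation: [-2.391, -2.038, -0.0]
contact_force: [-1.7, 1.1, -3.3]
grip_width: 0.0271
gripper_force: 89.0
```

```bash
python3 - <<'E'
from h import *
inb()
f=r.grab_frame("wrist");save(f,"w3.png")
E
```

```text
board pos [-0.1324 -0.1278  0.0525] yaw -0.1592 z-axis [ 0.  0. -1.] F [-1.9  0.8 -3.3] clock 7.375 grip 88.95059466362
```

View pics/w3.png

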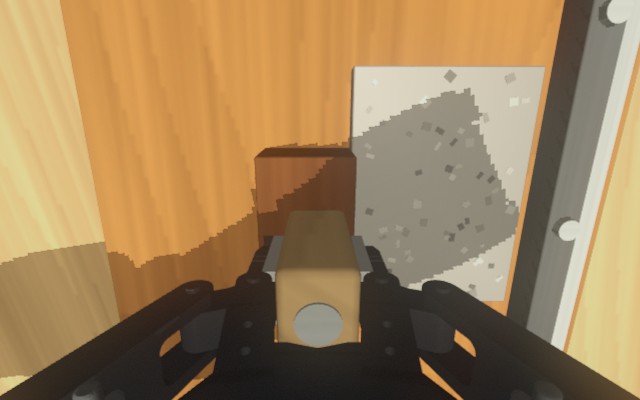

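The tile's edge (column 355) is flush on the block's face. Its far edge (545 at the top, 503 at the bottom) is a few millimetres short of the fence, so I close the gap slowly.

Call:
{"api": "apply_moves", "payload": {"rows": [[0,0.007,0,0,0,0],[0,0.014,0,0,0,0],[0,0.021,0,0,0,0],[0,0.028,0,0,0,0],[0,0.032,0,0,0,0]]}}

```text
clock: 8.05
tcp_pos: [0.5756, 0.0004, 0.0706]
orientation: [2.392, 2.037, 0.0]
contact_force: [-4.2, 0.7, 0.6]
grip_width: 0.0266
gripper_force: 89.4
```

```bash
python3 -c "
from h import *
inb()"
```

```text
board pos [-0.1246 -0.1281  0.0526] yaw -0.1598 z-axis [ 0.  0. -1.] F [-4.3  0.   0.6] clock 8.05 grip 89.40249681472778
```

Call:
{"api": "apply_moves", "payload": {"rows": [[0,0.003,0,0,0,0],[0,0.006,0,0,0,0],[0,0.008,0,0,0,0],[0,0.008,0,0,0,0]]}}

```text
clock: 8.55
tcp_pos: [0.5775, 0.0, 0.0706]
orientation: [2.392, 2.037, 0.0]
contact_force: [-3.8, 0.3, -0.4]
grip_width: 0.0273
gripper_force: 89.4
```

Call:
{"api": "apply_moves", "payload": {"rows": [[0,0.003,0,0,0,0],[0,0.006,0,0,0,0],[0,0.009,0,0,0,0],[0,0.01,0,0,0,0],[0,0.01,0,0,0,0]]}}

```text
clock: 9.18
tcp_pos: [0.58, -0.0004, 0.0705]
orientation: [2.392, 2.037, 0.0]
contact_force: [-4.1, 0.3, 0.1]
grip_width: 0.027
gripper_force: 89.3
```

Call:
{"api": "apply_moves", "payload": {"rows": [[0,0.003,0,0,0,0],[0,0.006,0,0,0,0],[0,0.009,0,0,0,0],[0,0.01,0,0,0,0],[0,0.01,0,0,0,0]]}}

```text
clock: 9.8
tcp_pos: [0.5803, -0.0004, 0.0703]
orientation: [-2.389, -2.036, 0.005]
contact_force: [-9.6, 1.6, 4.6]
grip_width: 0.0268
gripper_force: 89.9
```

Call:
{"api": "apply_moves", "payload": {"rows": [[0,0.003,0,0,0,0],[0,0.006,0,0,0,0],[0,0.006,0,0,0,0],[0,0.006,0,0,0,0]]}}

```text
clock: 10.3
tcp_pos: [0.5804, -0.0004, 0.07]
orientation: [-2.388, -2.035, 0.008]
contact_force: [-13.0, 2.3, 6.8]
grip_width: 0.0271
gripper_force: 90.3
```

```bash
python3 -c "
from h import *
inb()"
```

```text
board pos [-0.1197 -0.1281  0.052 ] yaw -0.1594 z-axis [-0.007 -0.    -1.   ] F [-13.2   0.2   6.8] clock 10.3 grip 90.26979804039001
```

A touch more brings it to about 15 N.

Call:
{"api": "apply_moves", "payload": {"rows": [[0,0.003,0,0,0,0],[0,0.004,0,0,0,0],[0,0.004,0,0,0,0]]}}

```text
clock: 10.68
tcp_pos: [0.5805, -0.0004, 0.0699]
orientation: [-2.387, -2.034, 0.011]
contact_force: [-14.6, 2.8, 8.1]
grip_width: 0.0271
gripper_force: 90.5
```

Call:
{"api": "apply_moves", "payload": {"rows": [[0,-0.01,0,0,0,0],[0,-0.03,0,0,0,0],[0,-0.08,0,0,0,0],[0,-0.14,-0.05,0,0,0],[0,-0.16,-0.2,0,0,0]]}}

```text
clock: 11.3
tcp_pos: [0.5424, 0.0053, 0.1201]
orientation: [-2.389, -2.036, 0.005]
contact_force: [-0.0, 0.2, -2.2]
grip_width: 0.027
gripper_force: 89.2
```

```bash
python3 - <<'E'
from h import *
inb()
f=r.grab_frame("wrist");save(f,"w4.png")
g=r.grab_frame("top")
for t in("tile_corner","tile_centre","corner"):
  for k in (f,g):
    l=r.landmark_of(k,t)
    if l: p=onz(k,l[0]["point"],.0255 if t=="tile_centre" else .018);print(t,l[0]["point"],l[0]["conf"],p,(R.from_rotvec([0,0,.16]).as_matrix()@(p-C0)).round(4))
E
```

```text
board pos [-0.1581 -0.1285  0.1021] yaw -0.1591 z-axis [-0.004 -0.    -1.   ] F [-0.1  0.2 -2.2] clock 11.3 grip 89.23417210578918
tile_corner [538.2, 72.8] 0.92 [0.71092762 0.07026141 0.018     ] [-0.0021 -0.0376  0.    ]
tile_corner [314.6, 139.8] 0.97 [0.712082   0.06863764 0.018     ] [-0.0007 -0.039   0.    ]
tile_centre [460.8, 174.2] 0.84 [0.65096444 0.00730266 0.0255    ] [-0.0513 -0.1093  0.0075]
tile_centre [337.9, 159.1] 0.75 [0.65812131 0.00688878 0.0255    ] [-0.0442 -0.1085  0.0075]
corner [552.2, 8.0] 0.75 [0.71922888 0.11040496 0.018     ] [-0.0003  0.0034 -0.    ]
corner [300.2, 137.7] 0.97 [0.71774539 0.10716416 0.018     ] [-0.0013 -0.      0.    ]
```

View pics/w4.png

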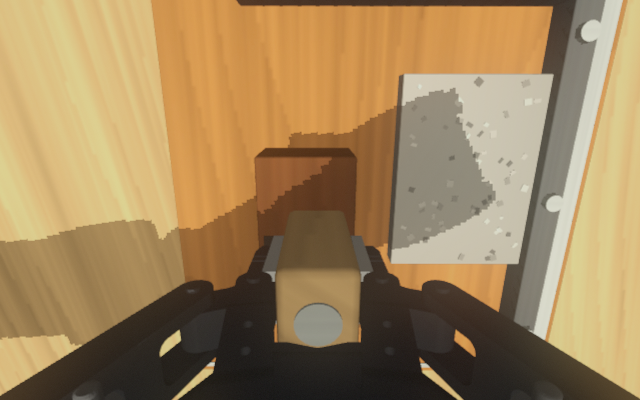

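The tile's far edge now lies along the far fence, from (552,74) to (519,264), with about 38 mm left to the side fence. Next I turn the block 90° and go round behind the tile.

```bash
python3 - <<'E'
from h import *
plan((.627,-.099,.12),PSI+np.pi/2)
E
```

```text
now [0.5446 0.0051 0.1197] yaw -0.1597 F [ 0.1  0.9 -2.3] clock 11.7 grip 0.02715645945153433 89.42264914512634
shift [-0.359  0.392 -0.001] turn [-0.001 -0.001 -1.   ]
```

Call:
{"api": "apply_moves", "payload": {"rows": [[-0.07,0.03,0,0,0,-0.11],[-0.15,0.09,0,0,0,-0.22],[-0.22,0.16,0,0,0,-0.33],[-0.3,0.23,0,0,0,-0.44],[-0.359,0.3,0,0,0,-0.55]]}}

```text
clock: 12.32
tcp_pos: [0.6049, -0.0966, 0.1194]
orientation: [-1.311, -2.853, 0.001]
contact_force: [0.8, 0.5, -2.9]
grip_width: 0.0273
gripper_force: 89.3
```

```bash
python3 - <<'E'
from h import *
plan((.627,-.099,.12),PSI+np.pi/2)
E
```

```text
now [ 0.6049 -0.0966  0.1194] yaw 0.709 F [ 0.8  0.5 -2.9] clock 12.325 grip 0.027328753203946086 89.32439088821411
shift [-0.065  0.061 -0.003] turn [-0.001 -0.001 -0.447]
```

Call:
{"api": "apply_moves", "payload": {"rows": [[-0.02,0.03,0,0,0,-0.11],[-0.065,0.061,0,0,0,-0.22],[-0.065,0.061,0,0,0,-0.33],[-0.065,0.061,0,0,0,-0.447],[-0.065,0.061,0,0,0,-0.447]]}}

```text
clock: 12.95
tcp_pos: [0.6267, -0.098, 0.1193]
orientation: [-0.261, -3.129, -0.001]
contact_force: [0.3, -0.5, -1.5]
grip_width: 0.0272
gripper_force: 89.3
```

```bash
python3 - <<'E'
from h import *
inb()
plan((.627,-.099,.071),PSI+np.pi/2)
f=r.grab_frame("wrist");save(f,"w5.png")
E
```

```text
board pos [-0.0585 -0.2171  0.1013] yaw 1.4043 z-axis [-0.002  0.001 -1.   ] F [ 0.3 -0.4 -1.5] clock 12.95 grip 89.33376789093018
now [ 0.6267 -0.098   0.1193] yaw 1.4043 F [ 0.3 -0.5 -1.5] clock 12.95 grip 0.027210549430366087 89.33376789093018
shift [-0.002 -0.004  0.193] turn [ 0.    -0.001 -0.004]
```

View pics/w5.png

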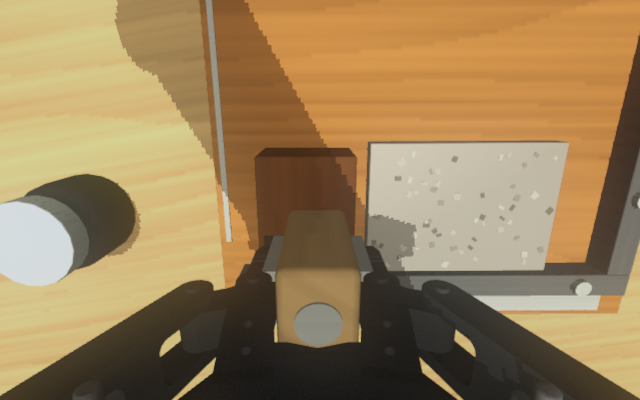

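The block's face (column 356) stands clear of the tile's near short edge (column 368) and parallel to it. The tile's far-fence edge is still flush, and the side fence is on the right near column 600. I descend and push.

Call:
{"api": "apply_moves", "payload": {"rows": [[-0.002,-0.01,0.1,0,0,-0.004],[-0.002,-0.01,0.193,0,0,-0.004],[-0.002,-0.01,0.193,0,0,-0.004],[-0.002,-0.01,0.193,0,0,-0.004]]}}

```text
clock: 13.5
tcp_pos: [0.6277, -0.1, 0.0726]
orientation: [0.249, 3.131, 0.0]
contact_force: [0.7, 0.5, -1.3]
grip_width: 0.0268
gripper_force: 89.3
```

Call:
{"api": "apply_moves", "payload": {"rows": [[0,0.02,0,0,0,0],[0,0.04,0,0,0,0],[0,0.06,0,0,0,0],[0,0.08,0,0,0,0],[0,0.1,0,0,0,0]]}}

```text
clock: 14.12
tcp_pos: [0.631, -0.0774, 0.0725]
orientation: [-0.25, -3.131, 0.005]
contact_force: [-2.9, -6.2, 1.8]
grip_width: 0.0268
gripper_force: 89.8
```

```bash
python3 -c "
from h import *
inb()"
```

```text
board pos [-0.0575 -0.1961  0.0545] yaw 1.4117 z-axis [-0.001 -0.003 -1.   ] F [-1.9 -6.5  1.8] clock 14.125 grip 89.81862545013428
```

Call:
{"api": "apply_moves", "payload": {"rows": [[0,0.022,0,0,0,0],[0,0.044,0,0,0,0],[0,0.066,0,0,0,0],[0,0.088,0,0,0,0],[0,0.106,0,0,0,0]]}}

```text
clock: 14.75
tcp_pos: [0.6352, -0.0518, 0.0724]
orientation: [-0.251, -3.131, 0.005]
contact_force: [-2.1, -5.2, 1.9]
grip_width: 0.0267
gripper_force: 89.8
```

Call:
{"api": "apply_moves", "payload": {"rows": [[0,0.004,0,0,0,0],[0,0.008,0,0,0,0],[0,0.012,0,0,0,0],[0,0.014,0,0,0,0]]}}

```text
clock: 15.25
tcp_pos: [0.6359, -0.0475, 0.0724]
orientation: [-0.25, -3.131, 0.003]
contact_force: [-1.0, -5.2, 0.9]
grip_width: 0.0274
gripper_force: 89.7
```

```bash
python3 -c "
from h import *
inb()"
```

```text
board pos [-0.0574 -0.1658  0.0544] yaw 1.4115 z-axis [-0.    -0.002 -1.   ] F [-0.1 -5.3  0.9] clock 15.25 grip 89.73403930664062
```

Call:
{"api": "apply_moves", "payload": {"rows": [[0,0.003,0,0,0,0],[0,0.006,0,0,0,0],[0,0.009,0,0,0,0],[0,0.012,0,0,0,0],[0,0.012,0,0,0,0]]}}

```text
clock: 15.88
tcp_pos: [0.6364, -0.0444, 0.0724]
orientation: [-0.25, -3.132, 0.003]
contact_force: [-1.8, -5.9, 1.4]
grip_width: 0.0269
gripper_force: 89.7
```

Call:
{"api": "apply_moves", "payload": {"rows": [[0,0.002,0,0,0,0],[0,0.004,0,0,0,0],[0,0.006,0,0,0,0],[0,0.008,0,0,0,0],[0,0.008,0,0,0,0]]}}

```text
clock: 16.5
tcp_pos: [0.6369, -0.0409, 0.0723]
orientation: [0.248, 3.131, 0.001]
contact_force: [0.3, -3.6, -0.5]
grip_width: 0.0272
gripper_force: 89.6
```

Call:
{"api": "apply_moves", "payload": {"rows": [[0,0.002,0,0,0,0],[0,0.004,0,0,0,0],[0,0.006,0,0,0,0],[0,0.008,0,0,0,0],[0,0.008,0,0,0,0]]}}

```text
clock: 17.12
tcp_pos: [0.6371, -0.0389, 0.0723]
orientation: [0.248, 3.132, 0.0]
contact_force: [0.1, -4.7, -0.3]
grip_width: 0.0273
gripper_force: 89.6
```

Call:
{"api": "apply_moves", "payload": {"rows": [[0,0.002,0,0,0,0],[0,0.004,0,0,0,0],[0,0.006,0,0,0,0],[0,0.006,0,0,0,0]]}}

```text
clock: 17.62
tcp_pos: [0.6373, -0.0375, 0.0723]
orientation: [0.248, 3.132, 0.0]
contact_force: [-0.1, -3.8, -0.4]
grip_width: 0.0272
gripper_force: 89.6
```

Still sliding, so I look at the remaining gap.

```bash
python3 - <<'E'
from h import *
inb()
f=r.grab_frame("wrist");cv2.imwrite("pics/w6.png",cv2.resize(f["pixels"][:,:,::-1][100:320,320:640],(800,550),interpolation=2))
E
```

```text
board pos [-0.0576 -0.1556  0.0543] yaw 1.4127 z-axis [ 0.  0. -1.] F [ 0.5 -3.8 -0.4] clock 17.625 grip 89.61836099624634
```

View pics/w6.png

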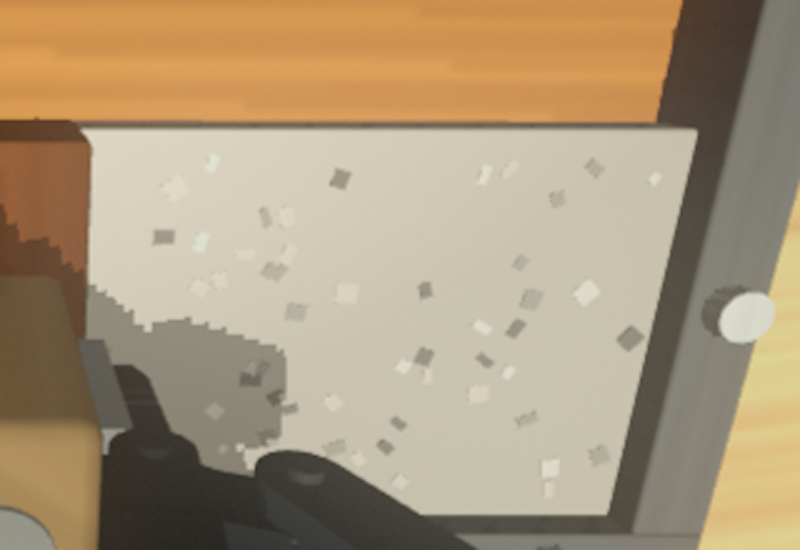

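The tile's leading edge (crop 697,130 to 608,515) has nearly reached the side fence's dark inner face. I keep going in small steps.

Call:
{"api": "apply_moves", "payload": {"rows": [[0,0.003,0,0,0,0],[0,0.006,0,0,0,0],[0,0.008,0,0,0,0],[0,0.008,0,0,0,0]]}}

```text
clock: 18.18
tcp_pos: [0.6375, -0.0366, 0.0723]
orientation: [-0.249, -3.131, 0.002]
contact_force: [-1.2, -5.5, 1.4]
grip_width: 0.0274
gripper_force: 89.7
```

Call:
{"api": "apply_moves", "payload": {"rows": [[0,0.003,0,0,0,0],[0,0.006,0,0,0,0],[0,0.008,0,0,0,0],[0,0.008,0,0,0,0]]}}

```text
clock: 18.68
tcp_pos: [0.6375, -0.0364, 0.0723]
orientation: [-0.25, -3.131, 0.006]
contact_force: [-1.9, -8.8, 2.5]
grip_width: 0.027
gripper_force: 89.9
```

Call:
{"api": "apply_moves", "payload": {"rows": [[0,0.003,0,0,0,0],[0,0.006,0,0,0,0],[0,0.01,0,0,0,0],[0,0.012,0,0,0,0],[0,0.012,0,0,0,0]]}}

```text
clock: 19.3
tcp_pos: [0.6376, -0.0361, 0.0723]
orientation: [-0.252, -3.13, 0.012]
contact_force: [-3.4, -13.2, 5.8]
grip_width: 0.0271
gripper_force: 90.4
```

Call:
{"api": "apply_moves", "payload": {"rows": [[0,0.003,0,0,0,0],[0,0.005,0,0,0,0],[0,0.005,0,0,0,0],[0,0.005,0,0,0,0]]}}

```text
clock: 19.8
tcp_pos: [0.6376, -0.0361, 0.0723]
orientation: [-0.253, -3.129, 0.014]
contact_force: [-4.1, -15.4, 6.4]
grip_width: 0.027
gripper_force: 90.6
```

Call:
{"api": "apply_moves", "payload": {"rows": [[0,-0.02,0,0,0,0],[0,-0.05,0,0,0,0],[0,-0.1,0,0,0,0],[0,-0.16,-0.06,0,0,0],[0,-0.2,-0.2,0,0,0]]}}

```text
clock: 20.42
tcp_pos: [0.6294, -0.0804, 0.1219]
orientation: [-0.249, -3.128, -0.0]
contact_force: [-0.2, 0.1, -1.4]
grip_width: 0.027
gripper_force: 89.6
```

```bash
python3 - <<'E'
from h import *
inb()
f=r.grab_frame("wrist");a=f["pixels"][:,:,::-1][120:340,320:640]
g=r.grab_frame("top");b=g["pixels"][:,:,::-1][100:220,270:445]
cv2.imwrite("pics/w7.png",np.vstack([cv2.resize(a,(436,300),interpolation=2),cv2.resize(b,(436,299),interpolation=2)]))
for t in("tile_corner","corner"):
  for k in (f,g):
    l=r.landmark_of(k,t)
    if l: p=onz(k,l[0]["point"],.018);print(t,l[0]["point"],l[0]["conf"],(R.from_rotvec([0,0,.16]).as_matrix()@(p-C0)).round(4))
plan((.46,-.27,.12),.4)
E
```

```text
board pos [-0.0586 -0.1993  0.1039] yaw 1.4119 z-axis [-0.003  0.    -1.   ] F [-0.2  0.1 -1.4] clock 20.425 grip 89.59755420684814
tile_corner [558.5, 259.5] 0.61 [-0.0033  0.0031 -0.    ]
tile_corner [301.5, 138.0] 0.64 [-0.0015 -0.0036  0.    ]
corner [560.7, 262.4] 0.79 [-0.0006  0.0054 -0.    ]
corner [298.6, 142.1] 0.75 [-0.0138  0.0022  0.    ]
now [ 0.6301 -0.0787  0.1218] yaw 1.413 F [ 0.2  0.6 -2.2] clock 20.725 grip 0.027108754120671673 89.7267758846283
shift [ 0.552 -0.863  0.008] turn [-0.    -0.001  0.645]
```

View pics/w7.png

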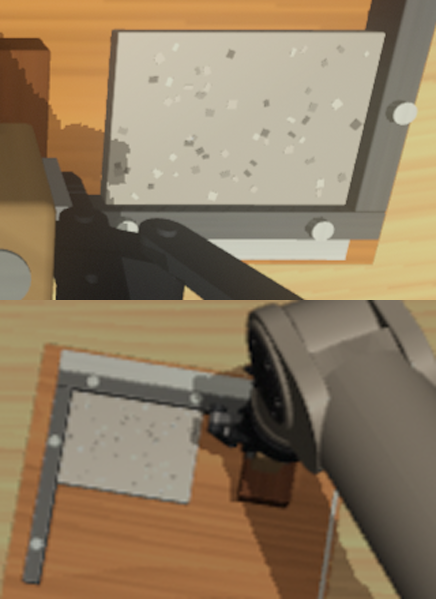

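The tile sits in the corner. Its lower edge in the wrist panel still runs parallel along the far fence, at the same pixel row as before the second push, and its right edge lies along the side fence. Now I put the block back.

Call:
{"api": "apply_moves", "payload": {"rows": [[0.1,-0.14,0,0,0,0.11],[0.2,-0.3,0,0,0,0.22],[0.31,-0.46,0,0,0,0.33],[0.42,-0.62,0,0,0,0.44],[0.5,-0.78,0,0,0,0.55]]}}

```text
clock: 21.35
tcp_pos: [0.4745, -0.252, 0.1214]
orientation: [-1.542, -2.735, 0.0]
contact_force: [0.5, -1.5, -3.0]
grip_width: 0.0273
gripper_force: 89.7
```

```bash
python3 - <<'E'
from h import *
plan((.445,-.348,.0495),.12)
E
```

```text
now [ 0.4745 -0.252   0.1214] yaw 0.5439 F [ 0.5 -1.5 -3. ] clock 21.35 grip 0.027345382422424663 89.69887375831604
shift [-0.268 -0.299  0.288] turn [-0.001 -0.001  0.27 ]
```

Call:
{"api": "apply_moves", "payload": {"rows": [[-0.13,-0.15,0,0,0,0.11],[-0.268,-0.299,0.05,0,0,0.22],[-0.268,-0.299,0.16,0,0,0.27],[-0.268,-0.299,0.25,0,0,0.27],[-0.268,-0.299,0.265,0,0,0.27]]}}

```text
clock: 21.98
tcp_pos: [0.4464, -0.3464, 0.0538]
orientation: [-2.074, -2.353, 0.0]
contact_force: [-0.2, 0.3, -2.6]
grip_width: 0.0268
gripper_force: 89.7
```

Call:
{"api": "apply_moves", "payload": {"rows": [[0,0,0.006,0,0,0],[0,0,0.012,0,0,0],[0,0,0.018,0,0,0],[0,0,0.018,0,0,0]]}}

```text
clock: 22.48
tcp_pos: [0.4478, -0.348, 0.0519]
orientation: [2.079, 2.355, -0.0]
contact_force: [-0.6, -0.5, -1.3]
grip_width: 0.027
gripper_force: 89.7
```

Call:
{"api": "apply_moves", "payload": {"rows": [[0,0,0.004,0,0,0],[0,0,0.008,0,0,0],[0,0,0.008,0,0,0]]}}

```text
clock: 22.85
tcp_pos: [0.4477, -0.3479, 0.0495]
orientation: [-2.079, -2.355, 0.0]
contact_force: [0.5, 0.4, -2.1]
grip_width: 0.0271
gripper_force: 89.7
```

Call:
{"api": "apply_moves", "payload": {"rows": [[0,0,0.003,0,0,0],[0,0,0.006,0,0,0],[0,0,0.008,0,0,0],[0,0,0.008,0,0,0]]}}

```text
clock: 23.35
tcp_pos: [0.4478, -0.3479, 0.0486]
orientation: [2.079, 2.355, -0.001]
contact_force: [-2.9, 3.1, 9.2]
grip_width: 0.0269
gripper_force: 91.3
```

Call:
{"api": "apply_moves", "payload": {"rows": [[0,0,-0.004,0,0,0],[0,0,-0.004,0,0,0],[0,0,-0.004,0,0,0]]}}

```text
clock: 23.72
tcp_pos: [0.4479, -0.348, 0.0487]
orientation: [2.079, 2.355, 0.0]
contact_force: [-0.7, 0.4, 1.1]
grip_width: 0.0271
gripper_force: 90.1
```

Call:
{"api": "apply_moves", "payload": {"rows": [[0,0,0,0,0,0],[0,0,0,0,0,0],[0,0,0,0,0,0],[0,0,0,0,0,0],[0,0,0,0,0,0]], "claw": 1}}

```text
clock: 24.35
tcp_pos: [0.4477, -0.3479, 0.0485]
orientation: [-2.079, -2.355, -0.0]
contact_force: [-0.1, 0.5, 0.3]
grip_width: 0.0856
gripper_force: 0.0
```

Call:
{"api": "apply_moves", "payload": {"rows": [[0,0,-0.05,0,0,0],[0,0,-0.2,0,0,0],[0,0,-0.4,0,0,0],[0,0,-0.6,0,0,0],[-0.1,0,-0.7,0,0,0]]}}

```text
clock: 24.98
tcp_pos: [0.4525, -0.3716, 0.228]
orientation: [2.072, 2.355, 0.001]
contact_force: [-0.0, -0.9, -0.0]
grip_width: 0.0854
gripper_force: 0.0
```

Call:
{"api": "apply_moves", "payload": {"rows": [[-0.2,0,0,0,0,0],[-0.4,0,0,0,0,0],[-0.6,0,0,0,0,0],[-0.7,0,0,0,0,0],[-0.7,0,0,0,0,0]]}}

```text
clock: 25.6
tcp_pos: [0.4717, -0.5483, 0.2237]
orientation: [2.082, 2.352, -0.001]
contact_force: [0.0, -0.0, 0.3]
grip_width: 0.0854
gripper_force: 0.0
```

```bash
python3 - <<'E'
from h import *
inb()
g=r.grab_frame("top");b=g["pixels"][:,:,::-1][90:290,220:540]
cv2.imwrite("pics/t8.png",cv2.resize(b,(800,500),interpolation=2))
E
```

```text
board pos [-0.1398 -0.6863  0.2057] yaw 0.1217 z-axis [-0. -0. -1.] F [ 0.  -0.   0.3] clock 25.6 grip 0.0
```

View pics/t8.png

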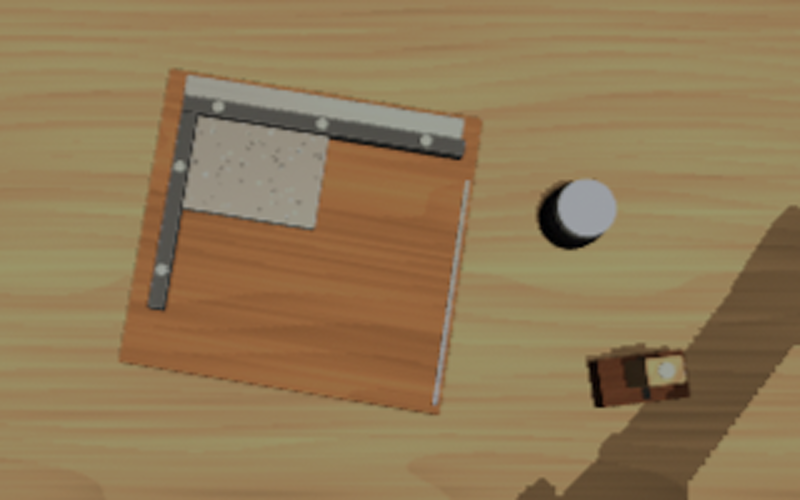

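The tile is flush in the corner at (198,117). The block stands upright on the bench at (640,380), the tub is unmoved, and the arm is clear.

```bash
python3 -c "
from h import *
print(r.hand_in())"
```

```text
the job is handed in; nothing more can be done
None
```

The tile is squared into the corner, pressed home at about 15 N on the far fence and then about 16 N on the side fence. The pushing block stands upright on the bench off the board, and the job was handed in at about 26 s.

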